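# Pump a blown flask down slowly

### The arm

A 7-joint arm with a two-finger parallel gripper is mounted at the origin on the work surface. World frame = base frame: x ahead of the robot, y to its left, z up, the work surface at z = 0. Lengths are in mm, angles in rad, forces in N, time in s.
With the tool pointing down it reaches from about 425 to 1025 mm from the base axis. Payload 3.6 kg.
Tool frame: the origin (TCP) lies on the centre line of the jaws, within the pads' length; the fingertips stand 14 mm ahead of it and the grasp point (between the pads) lies 5 mm behind it (bot.tip_extent is the z of the fingertips in the tool frame, in mm); z points along the fingers, y is the line along which they close (so a half turn about z gives the same grasp; the last joint's range is limited). The gripper opens to 85 mm and grips with 20 to 120 N. Pads are 22 mm wide; open, the fingers measure 114 mm over their backs; the gripper's body (76 mm by 85 mm) begins 54 mm behind the grasp point. The pads swing forward as they close: fully open they stand 13 mm farther back than shut.
Start: joints at [-1.236, 0.591, 0.048, 1.609, -0.033, 0.943, -0.034], TCP at [301.436, 659.368, 245.302] pointing down, gripper open.
Joint ranges: [-2.69, 2.69], [-0.47, 2.24], [-1.27, 1.36], [0.19, 2.51], [-1.53, 4.68], [0.08, 2.07], [-3.09, 3.09]. Speed limits (rad/s): [2.57, 2.57, 3.14, 3.14, 3.14, 3.14, 3.14].

### API

Orientations are given as a unit quaternion [x, y, z, w].
In Python, from bench import bot, imaging, nets gives the robot as it stands. Calls block until the motion is done:
- bot.move_ptp(position, orientation): joint-space move of the TCP to a pose.
- bot.move_straight(position, orientation=None, v=150): straight line of the TCP; orientation=None keeps the orientation; v is the mean speed in mm/s.
- bot.goto_joints(angles): joint-space move.
- bot.ungrasp() and bot.grab(): open the fingers fully, or close them until they stop; the grip force is fixed at half the most.
- bot.sleep(seconds).
- bot.inverse_kinematics(position, orientation): joint angles nearest the present ones, or None.
- bot.observe(): the state.
- imaging.grab_frame(name): name is "scene" or "side" or "wrist"; returns a dict with "image" (480x640x3 uint8, red, green, blue), "fx", "fy", "cx", "cy" (pixels), "eye" and "rotation" of the camera in the world. Camera axes: x right, y down, z forward; pixel columns grow to the right and rows downward; lengths in mm; the calibration is good to about 2 mm. The wrist camera is an equidistant fisheye: a pixel r from the principal point sees the ray r / f radians off the axis. A picture is of the moment at which its call begins. There is no depth.
A pose or a line that the arm cannot do raises bot.MotionError and nothing moves.
- bot.finish_job(): hands the job in; it is judged then, once.
Trained networks look in the newest picture that a camera, given by its name, has taken for a name from the list of things; names that differ only in an ending like _2 or _b are one class to them, and where a whole thing is asked for, a point or a joint stands for the part that bears it (a point fixed in the world has none). Each returns a list of dicts, best first, with "confidence" (0 to 1); they miss things now and then, are a little off and sometimes report something else, mostly with a low value. They report only what shows in the picture. A call takes as long as a camera call.
- nets.silhouettes(camera, thing): "region" (480x640 bool, what is visible of it) and "box" ([left, top, right, bottom] in pixels, round what is visible of it).
- nets.mark_of(camera, thing): "pixel" ([column, row] in pixels: a listed point, or the origin of a listed thing).
The state is a dict: "clock": time; "joint_positions": joint angles; "qvel": joint speeds; "effort": joint torques, N m; "ee_pos": TCP position; "tcp_rot": TCP orientation; "force": force on the tool from outside, world axes, zero at the start; "wrist_torque": the same for the moment, N m; "gripper_width": opening from 0.0 (shut) to 1.0 (fully open); "grasp_force": force on a finger pad.
Only numpy, scipy, OpenCV 4.12 (cv2) and the standard library are available. Lean on these libraries where they do the work, as an engineer would, in place of code of your own. Each camera call takes 0.05 s, during which the arm holds its last target. There are 200 camera calls.

### The job

Leak-test the glass flask on the vacuum console: first turn the black selector clockwise until it clicks over from the yellow mark to the green mark, and only then press down the red pad of the lever in front of the port where the flask stands. Press it with the fingertips until its black pointer is in the middle of the green band, never deep into the red, and finish while still holding it there: do not let the sprung lever go at the end. Leave the other lever, the flask and everything else on the bench alone.

Things in the scene. Friction and masses are not known exactly. Their poses are not given: they have to be found in the camera images.
- console: Blue steel box with bare metal top plate, 280 (x) by 440 (y) by 60 mm high, fixed; its place and yaw (up to 0.28 rad) vary. Origin: centre of its underside; x points away from the robot, y to the robot's left, z up. In its frame: ports at x +75, y +140 (left) and -140 mm (right); lever pivots at x -20, same y, 50 mm above the top; selector's axis at x -45, y 0.
- port_left (a point): centre of the left port's floor, level with the console's top (60 mm above the bench): a black rubber collar, 80 mm inner diameter, 6 mm high
- port_right (a point): the same for the right port
- flask: Clear glass flask, 300 g, standing loose on one of the two ports (left or right varies): foot 74 mm across, round bulb 96 mm across centred 82 mm up, stem with cork, 198 mm high in all. Origin: centre of its underside. It is not to be touched.
- blank_plug: Blue plastic plug, 74 mm foot, 52 mm high, loose, on the port without the flask. Origin: centre of its underside. Not to be touched.
- selector_grip (a point): On the selector's upright axis, 37 mm above the console's top: the height to grip. Black bar grip 46 mm long, 14 mm thick, from 14 to 44 mm above the console's top, on a round skirt. At 0 the bar lies along the console's x axis, white index line towards the robot.
- selector (a joint): Turn in rad: 0 at the yellow mark (start), 1.2 at the green mark (its stop); grows clockwise seen from above, so the index swings from the robot's side to the left. A sprung detent resists with up to about 0.12 N m in the first half; past 0.6 it snaps on to 1.2 by itself and stays there.
- pad_left (a point): Red pad, 36 by 30 by 14 mm, at the robot's end of the left lever, 110 mm from its pivot. Origin: centre of its upper face, where to press; at console x -125, y +140 mm. Height of that point above the console's top: 85 mm at rest, 65 entering the green, 57 mid-green, 49 leaving it, 31 at the stop.
- pad_right (a point): the same for the right lever, at y -140 mm in the console's frame
- lever_left (a joint): Angle of the left lever in rad: 0 at rest (pad raised), 0.5 at the bottom stop; grows as the pad is pressed down. Pointer in the green band from 0.19 to 0.33 (middle 0.26), in the red beyond. A spring pushes back: about 3 N at the pad at 0, 6 N at 0.26, 9 N at 0.5; let go, it springs back to 0.
- lever_right (a joint): the same for the right lever
- scale_left (a point): top of the left lever's upright scale, 116 mm above the console's top, 24 mm to the outer side of the lever's pivot: a white plate 36 mm wide (x) and 4 mm thick whose rim, 10 mm thick, has a white, a green and a red band; the lever's black pointer moves along it towards the robot as the pad is pressed
- scale_right (a point): the same for the right lever
- wash_bottle: white plastic bottle with a red cap and a blue label, 80 mm across, 220 mm high, loose on the bench to the right; origin under its centre; a bystander
- beaker: open glass beaker, 76 mm across, 100 mm high, loose on the bench to the left; origin under its centre; a bystander
- brush: hand brush lying on the bench to the left, nearer the robot than the beaker; origin under its middle; a bystander
- graphite_block: black block 80 by 50 by 20 mm, loose on the bench to the right; origin under its centre; a bystander
- red_cap: red plastic cap, 32 mm across, 20 mm high, standing loose on the console's top between the ports; origin under its centre; a bystander

How it is judged (in metres and radians):
On the way, in this order (a step that is already met when the one before it is completed fails the run):
1. the selector has clicked over to the green mark (value of joint selector above 1.05 rad), for 0.2 s.
2. the fingers hold the flask's lever in the green band (((horizontal distance between flask and port_left below 0.02 m and value of joint lever_left between 0.19 and 0.33 rad and value of joint lever_right below 0.08 rad and contact force between the fingers and lever_left above 2 N) or (horizontal distance between flask and port_right below 0.02 m and value of joint lever_right between 0.19 and 0.33 rad and value of joint lever_left below 0.08 rad and contact force between the fingers and lever_right above 2 N))), for 0.5 s.
At the end, for the whole second after the job is handed in: Selector past 1.05 rad; the lever before the flask held still at 0.19 to 0.33 rad by the fingers, over 2 N on its pad; other lever under 0.08 rad; flask upright (0.1 rad); flask and plug moved under 15 mm, other loose things under 30 mm (value of joint selector above 1.05 rad and ((horizontal distance between flask and port_left below 0.02 m and value of joint lever_left between 0.19 and 0.33 rad and value of joint lever_right below 0.08 rad and contact force between the fingers and lever_left above 2 N) or (horizontal distance between flask and port_right below 0.02 m and value of joint lever_right between 0.19 and 0.33 rad and value of joint lever_left below 0.08 rad and contact force between the fingers and lever_right above 2 N)) and velocity of joint lever_left between -0.15 and 0.15 rad/s and velocity of joint lever_right between -0.15 and 0.15 rad/s and angle between flask's own z axis and vertical below 0.1 rad and linear speed of flask below 0.05 m/s and distance of each of wash_bottle, beaker, brush, graphite_block, red_cap from where it was at the start of the episode below 0.03 m and distance of each of blank_plug, flask from where it was at the start of the episode below 0.015 m); the arm keeps its last pose, push and grip.
It fails at once if a lever is pressed before the selector has clicked over (value of joint selector below 0.6 rad and value of joint any of lever_left, lever_right above 0.12 rad).
It fails at once if a lever is pressed far into the red band (past 0.42 rad) (value of joint any of lever_left, lever_right above 0.42 rad).
It fails at once if the lever of the port without the flask is pressed ((horizontal distance between flask and port_left below 0.02 m and value of joint lever_right above 0.12 rad) or (horizontal distance between flask and port_right below 0.02 m and value of joint lever_left above 0.12 rad)).
It fails at once if the flask is tipped or pushed (angle between flask's own z axis and vertical above 0.2 rad or distance of flask from where it was at the start of the episode above 0.015 m).
It fails at once if a bystander is pushed away (distance of any of wash_bottle, beaker, brush, graphite_block, red_cap from where it was at the start of the episode above 0.03 m or distance of blank_plug from where it was at the start of the episode above 0.015 m).
It also fails if it takes over 48 s, if anything falls off the work surface, if the arm or the gripper's body presses on something with over 40 N, if the wrist force passes 120 N, or if a joint passes its speed limit or range.

## Working session

There is one attempt and no reset: what is moved stays moved. The work goes in short steps, each a Python script; the robot and the scene stay as the last script left them, time stands still between calls to the robot, and variables do not carry over. Pictures are saved under pics/ and viewed, at most 10 in all, crops included, and the job is handed in when it is done.

```bash
ls; mkdir -p pics; cat > h.py <<'E'
import numpy as np, cv2
from bench import bot, imaging, nets
def ray(f,px):
    x=(px[0]-f["cx"])/f["fx"]; y=(px[1]-f["cy"])/f["fy"]
    d=np.array(f["rotation"])@np.array([x,y,1.]); return np.array(f["eye"],float), d/np.linalg.norm(d)
def proj(f,P):
    c=(np.asarray(P,float)-f["eye"])@np.array(f["rotation"])
    return np.stack([f["fx"]*c[...,0]/c[...,2]+f["cx"], f["fy"]*c[...,1]/c[...,2]+f["cy"]],-1)
def save(f,name): cv2.imwrite("pics/"+name,cv2.cvtColor(f["image"],cv2.COLOR_RGB2BGR))
E
python3 - <<'E'
from h import *
np.set_printoptions(precision=2,suppress=True)
for c in ["scene","side"]:
    f=imaging.grab_frame(c); save(f,c+".png"); print(c,f["eye"],f["fx"],f["cx"],f["cy"]); print(np.array(f["rotation"]))
    for t in ["console","port_left","port_right","flask","blank_plug","selector_grip","pad_left","pad_right","scale_left","scale_right","red_cap"]:
        print(t,[(np.round(m["pixel"],1).tolist(),round(m["confidence"],2)) for m in nets.mark_of(c,t)[:2]])
o=bot.observe(); print(o["clock"],o["tcp_rot"],bot.tip_extent)
E
```

```text
pics
scene [1269.58 -237.04 1098.98] 531.433052404337 321.2400167620222 239.30394893488707
[ 0.76  0.57 -0.18 -0.25]
console [([375.5, 267.6], 0.94)]
port_left [([440.1, 275.0], 0.55)]
port_right [([315.6, 281.1], 0.66)]
flask [([318.0, 278.5], 0.79), ([319.2, 188.1], 0.66)]
blank_plug [([441.4, 278.6], 0.57)]
selector_grip [([376.4, 227.0], 0.7), ([320.0, 278.4], 0.46)]
pad_left [([431.8, 187.8], 0.62)]
pad_right [([319.2, 188.6], 0.9)]
scale_left [([456.0, 214.5], 0.77)]
scale_right [([306.2, 215.6], 0.66)]
red_cap [([378.4, 283.6], 0.71)]
side [  53.41 -845.33  716.3 ] 444.5153205958895 318.80007832259645 237.6243259196365
[ 0.83 -0.26  0.14 -0.48]
console [([307.2, 260.0], 0.9)]
port_left [([315.3, 222.1], 0.62), ([307.2, 260.3], 0.2)]
port_right [([342.8, 261.3], 0.68), ([369.8, 419.8], 0.33)]
flask [([343.7, 262.7], 0.59)]
blank_plug [([315.5, 214.8], 0.92), ([310.8, 233.6], 0.23)]
selector_grip [([287.9, 233.7], 0.63)]
pad_left [([248.3, 206.8], 0.73), ([316.9, 215.8], 0.2)]
pad_right [([313.5, 218.4], 0.72), ([271.0, 250.4], 0.55)]
scale_left [([280.5, 185.5], 0.68), ([248.8, 220.8], 0.23)]
scale_right [([312.6, 235.5], 0.61), ([434.2, 394.2], 0.56)]
red_cap []
1.2 [ 0.21  0.98 -0.    0.  ] 14.0
```

```bash
sed -i 's/np.array(f\["rotation"\])/Rm(f)/; s/^def ray/from scipy.spatial.transform import Rotation as R\ndef Rm(f): return R.from_quat(f["rotation"]).as_matrix()\ndef ray/' h.py
cat >> h.py <<'E'
PTS=dict(console=(0,0,0),port_left=(75,140,60),port_right=(75,-140,60),selector_grip=(-45,0,97),pad_left=(-125,140,145),pad_right=(-125,-140,145),scale_left=(-20,164,176),scale_right=(-20,-164,176))
def toworld(p,P):
    c,s=np.cos(p[2]),np.sin(p[2]); P=np.asarray(P,float)
    return np.stack([p[0]+c*P[...,0]-s*P[...,1],p[1]+s*P[...,0]+c*P[...,1],P[...,2]],-1)
E
python3 - <<'E'
from h import *
from scipy.optimize import least_squares
np.set_printoptions(precision=3,suppress=True)
obs=[]
F={}
for c in ["scene","side"]:
    f=F[c]=imaging.grab_frame(c)
    for t in PTS:
        m=nets.mark_of(c,t)
        for q in m[:2]: obs.append((c,t,np.array(q["pixel"]),q["confidence"]))
def res(p): return np.concatenate([(proj(F[c],toworld(p,PTS[t]))-px)*np.sqrt(w) for c,t,px,w in obs])
s=min((least_squares(res,[x,0,a],loss="cauchy",f_scale=2,x_scale=[10,10,.05]) for x in (550,700) for a in(-.2,0,.2)),key=lambda s:s.cost)
print(s.x,s.cost)
for c,t,px,w in obs: print(c,t,px,round(w,2),proj(F[c],toworld(s.x,PTS[t]))-px)
np.save("p.npy",s.x)
for c in F:
    im=F[c]["image"].copy()
    for t in PTS: cv2.circle(im,tuple(int(v) for v in proj(F[c],toworld(s.x,PTS[t]))),2,(255,0,255),-1)
    for z in(0,60):
        q=proj(F[c],toworld(s.x,[(-140,-220,z),(140,-220,z),(140,220,z),(-140,220,z)]))
        cv2.polylines(im,[q.astype(np.int32)],True,(255,255,0),1)
    save(dict(image=im),c+"_o.png")
E
```

```text
[621.231 109.295  -0.271] 41.779057694889424
scene console [378.7 283. ] 0.65 [ -3.704 -17.358]
scene console [375.8 265.8] 0.56 [-0.804 -0.158]
scene port_left [441.7 276.6] 0.92 [-0.983  1.047]
scene port_right [315.8 282.1] 0.65 [ 3.403 -2.465]
scene selector_grip [381.6 227.9] 0.71 [-4.497 -0.544]
scene pad_left [433.8 188.5] 0.6 [ 0.574 -0.677]
scene pad_right [317.3 190.1] 0.72 [ 0.229 -0.797]
scene scale_left [454.4 212.4] 0.56 [0.227 1.338]
scene scale_right [306.6 214.3] 0.67 [1.138 1.457]
side console [307.5 262.2] 0.72 [-2.492 -1.522]
side port_left [314.9 220.9] 0.84 [-0.635 -2.649]
side port_right [344.2 266.3] 0.79 [ 1.659 -2.959]
side selector_grip [288.  231.9] 0.71 [0.528 2.952]
side selector_grip [313.8 235.7] 0.5 [-25.272  -0.848]
side pad_right [267.5 249.9] 0.78 [ 3.073 -0.164]
side scale_right [314.5 233.4] 0.75 [-0.849  2.66 ]
```

View pics/scene_o.png

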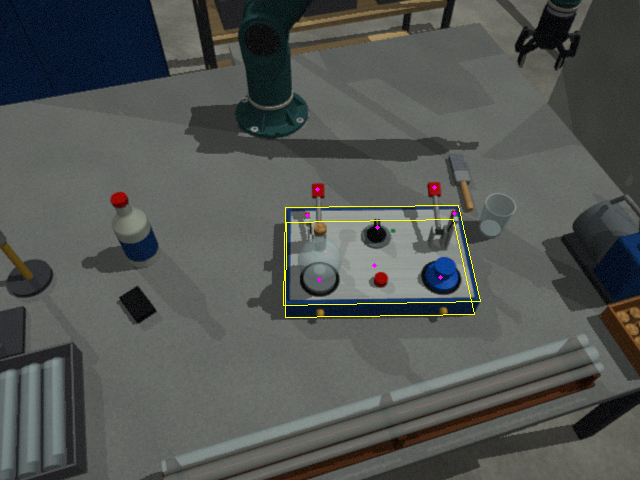

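View pics/side_o.png

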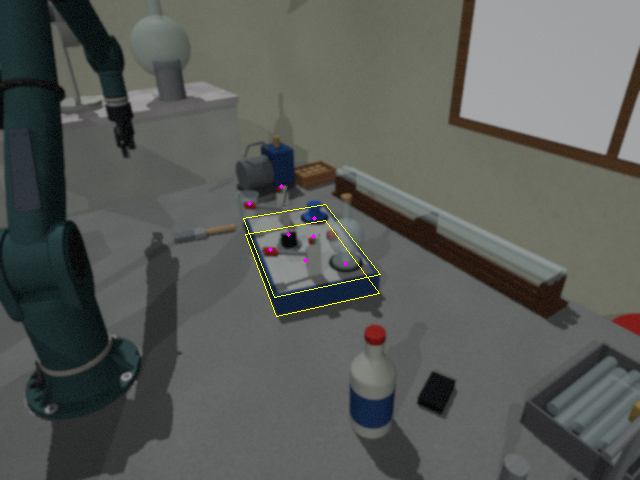

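```bash
cat >> h.py <<'E'
def down(psi): return (R.from_euler('z',psi)*R.from_euler('x',np.pi)).as_quat()
def projfish(f,P):
    c=(np.asarray(P,float)-f["eye"])@Rm(f); th=np.arctan2(np.hypot(c[...,0],c[...,1]),c[...,2]); ph=np.arctan2(c[...,1],c[...,0])
    return np.stack([f["cx"]+f["fx"]*th*np.cos(ph),f["cy"]+f["fy"]*th*np.sin(ph)],-1)
E
python3 - <<'E'
from h import *
np.set_printoptions(precision=3,suppress=True)
p=np.load("p.npy"); g=toworld(p,PTS["selector_grip"]); print(g)
for k in (0,np.pi):
    for d in (0,-.6,-1.2): print(k,d,bot.inverse_kinematics([g[0],g[1],92],down(p[2]+k+d)))
E
```

```text
[577.869 121.325  97.   ]
0 0 [-0.701  0.731  0.614  2.035 -0.739  0.608 -1.416]
0 -0.6 [ 0.126  0.704 -0.587  1.998  0.652  0.633  2.947]
0 -1.2 [ 0.025  0.671 -0.437  2.002  0.505  0.575  2.482]
3.141592653589793 0 [-0.299  0.636  0.022  2.017 -0.027  0.489  1.043]
3.141592653589793 -0.6 [-0.383  0.641  0.14   2.021 -0.177  0.491  0.587]
3.141592653589793 -1.2 [-0.464  0.653  0.256  2.025 -0.325  0.503  0.129]
```

```bash
python3 - <<'E'
from h import *
from scipy.optimize import least_squares
np.set_printoptions(precision=3,suppress=True)
p=np.load("p.npy"); g=toworld(p,PTS["selector_grip"])
bot.move_ptp([g[0]-40,g[1],300],down(p[2]+np.pi))
f=imaging.grab_frame("wrist"); obs=[]
for t in list(PTS)[1:]:
    for q in nets.mark_of("wrist",t)[:1]: obs.append((t,np.array(q["pixel"]),q["confidence"]))
res=lambda p: np.concatenate([(projfish(f,toworld(p,PTS[t]))-px)*w for t,px,w in obs])
s=least_squares(res,p,loss="cauchy",f_scale=2,x_scale=[10,10,.05])
print(s.x,s.cost,bot.observe()["clock"],bot.observe()["force"])
for t,px,w in obs: print(t,px,round(w,2),projfish(f,toworld(p,PTS[t]))-px,projfish(f,toworld(s.x,PTS[t]))-px)
np.save("pw.npy",s.x)
im=f["image"].copy()
for q,col in((p,(255,0,255)),(s.x,(0,255,0))):
    for t in PTS: 
        if t!="console": cv2.circle(im,tuple(int(v) for v in projfish(f,toworld(q,PTS[t]))),2,col,-1)
    e=np.array([(-140,-220,60),(140,-220,60),(140,220,60),(-140,220,60),(-140,-220,60)],float)
    e=np.concatenate([np.linspace(a,b,20) for a,b in zip(e,e[1:])])
    cv2.polylines(im,[projfish(f,toworld(q,e)).astype(np.int32)],False,col,1)
save(dict(image=im),"w1.png"); np.save("w1.npy",f["image"])
E
```

```text
[620.102 110.725  -0.274] 46.769014748733625 4.6167 [ 0.363  1.105 -0.196]
port_left [161.6 173. ] 0.4 [280.183 154.789] [280.963 154.034]
port_right [326.  337.2] 0.23 [-114.82    -8.877] [-114.361  -10.15 ]
selector_grip [331.9 243.8] 0.73 [-2.693  2.752] [-1.402  1.302]
pad_left [498.4 174.5] 0.64 [0.721 1.575] [2.328 0.432]
pad_right [160.4 171.5] 0.57 [-0.933  3.052] [0.441 0.699]
scale_left [518.4 305.2] 0.63 [ 0.946 -0.416] [ 2.262 -1.48 ]
scale_right [141.4 303.8] 0.73 [-3.97   1.889] [-3.29  -0.051]
```

View pics/w1.png

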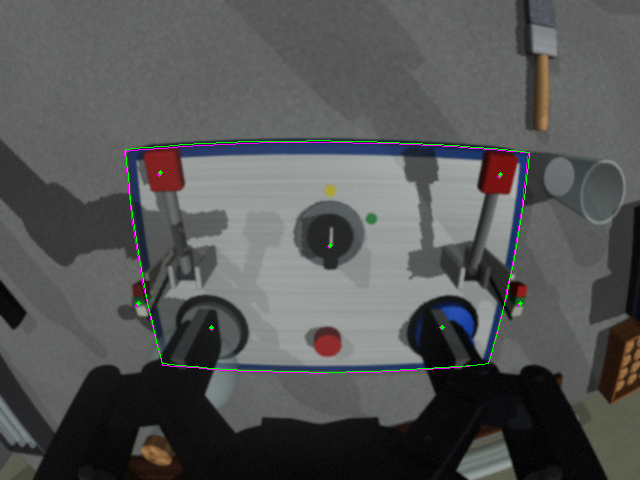

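The wrist picture confirms the fit: selector at (330,245), pads at (160,172) and (498,175), flask on the right port, blue plug on the left port. I'll grip the selector and turn it.

```bash
python3 - <<'E'
from h import *
np.set_printoptions(precision=2,suppress=True)
p=(np.load("p.npy")+np.load("pw.npy"))/2; np.save("pf.npy",p)
g=toworld(p,PTS["selector_grip"]); psi=p[2]+np.pi
def st(s):
    o=bot.observe(); print(s,round(o["clock"],2),o["ee_pos"],o["force"],o["wrist_torque"],round(o["gripper_width"],3),o["grasp_force"])
bot.move_ptp([g[0],g[1],190],down(psi))
bot.move_straight([g[0],g[1],92],v=100); st("down")
bot.grab(); st("grab")
for d in (.2,.4,.6,.8,1.0,1.2):
    bot.move_ptp([g[0],g[1],92],down(psi-d)); st(d)
bot.sleep(.3); st("end")
E
```

```text
down 6.29 [577.87 122.2   92.6 ] [-0.24  0.74  0.46] [-0.02 -0.01 -0.06] 0.997 0.0
grab 6.94 [577.43 122.39  92.27] [-0.6   1.43  3.27] [ 0.07  0.16 -0.04] 0.147 59.087820053100586
0.2 7.2 [577.42 122.3   92.28] [-0.39  0.81  4.14] [0.08 0.22 0.06] 0.15 59.471179246902466
0.4 7.46 [577.36 122.27  92.29] [-0.89  0.96  4.62] [0.1  0.35 0.1 ] 0.151 59.55140769481659
0.6 7.72 [577.29 122.18  92.26] [-1.12  0.74  5.53] [ 0.03  0.38 -0.03] 0.155 59.649760723114014
0.8 7.97 [577.22 122.17  92.3 ] [-1.49  0.77  5.15] [ 0.04  0.48 -0.09] 0.152 59.780017733573914
1.0 8.23 [577.14 122.13  92.29] [-1.43  0.59  5.85] [ 0.03  0.49 -0.09] 0.151 59.85881567001343
1.2 8.49 [577.04 122.13  92.29] [-2.96  0.52  5.83] [-0.05  0.54 -0.12] 0.151 59.83079552650452
end 8.79 [577.05 122.11  92.29] [-1.32  1.1   5.61] [-0.04  0.52 -0.08] 0.153 59.81431424617767
```

```bash
python3 - <<'E'
from h import *
p=np.load("pf.npy"); g=toworld(p,PTS["selector_grip"]); psi=p[2]+np.pi
bot.ungrasp(); bot.move_straight([g[0],g[1],200],v=200)
bot.move_ptp([g[0]-40,g[1],300],down(psi))
save(imaging.grab_frame("wrist"),"w2.png"); print(bot.observe()["clock"])
E
```

```text
11.0917
```

View pics/w2.png

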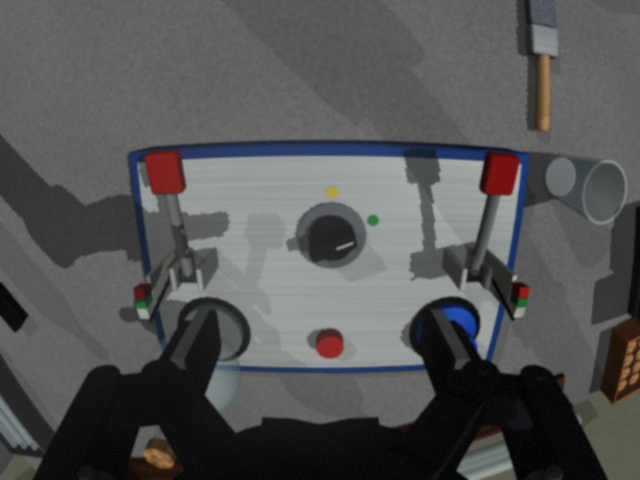

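The white index line, at (345,246), points to the green mark at (373,220), so the selector has clicked over. Next I'll close the fingers and press the right pad.

```bash
python3 - <<'E'
from h import *
np.set_printoptions(precision=2,suppress=True)
p=np.load("pf.npy"); psi=p[2]+np.pi
def st(s):
    o=bot.observe(); print(s,round(o["clock"],2),o["ee_pos"],o["force"],round(o["gripper_width"],3))
bot.grab()
a=toworld(p,(-126,-140,0)); b=toworld(p,(-129,-140,0))
bot.move_ptp([a[0],a[1],260],down(psi)); bot.move_straight([a[0],a[1],172],v=120); st("above")
for i,z in enumerate((162,156,150,144,138,134,131)):
    c=a+(b-a)*i/6
    bot.move_straight([c[0],c[1],z],v=30); bot.sleep(.1); st(z)
for c in("scene","side","wrist"):
    f=imaging.grab_frame(c); save(f,c+"_p.png")
    if c!="wrist":
        q=proj(f,toworld(p,(-70,-150,120))).astype(int)
        k=f["image"][max(q[1]-50,0):q[1]+50,q[0]-60:q[0]+60]
        save(dict(image=cv2.resize(k,None,fx=5,fy=5,interpolation=cv2.INTER_CUBIC)),c+"_pc.png")
E
```

```text
above 13.37 [462.43   9.29 172.38] [-0.53  0.3   0.4 ] 0.0
162 13.95 [461.73   8.98 162.04] [ 0.88 -0.44  0.22] -0.003
156 14.4 [461.19   9.3  156.06] [-0.46  1.17  3.2 ] -0.004
150 14.85 [460.46   9.42 149.92] [-0.83  1.04  4.35] -0.001
144 15.3 [460.04   9.49 144.  ] [-1.28  0.61  4.9 ] -0.003
138 15.75 [459.6    9.59 138.09] [-3.09  2.16  4.12] 0.004
134 16.13 [459.3    9.66 134.16] [-1.63 -0.    5.5 ] -0.002
131 16.48 [459.06   9.73 131.29] [-2.3   1.34  6.05] 0.002
```

View pics/wrist_p.png

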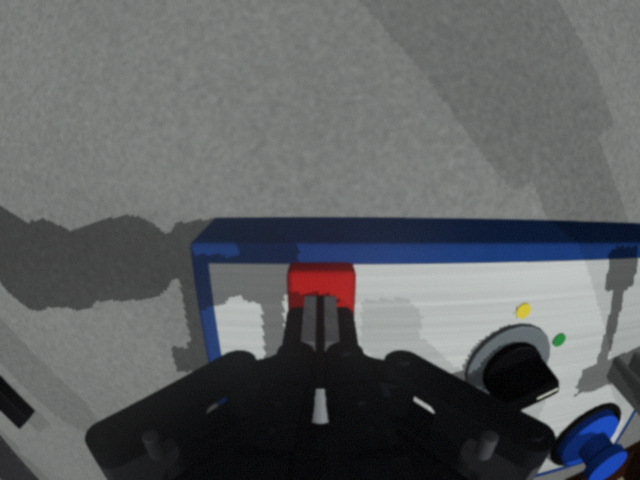

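View pics/side_pc.png

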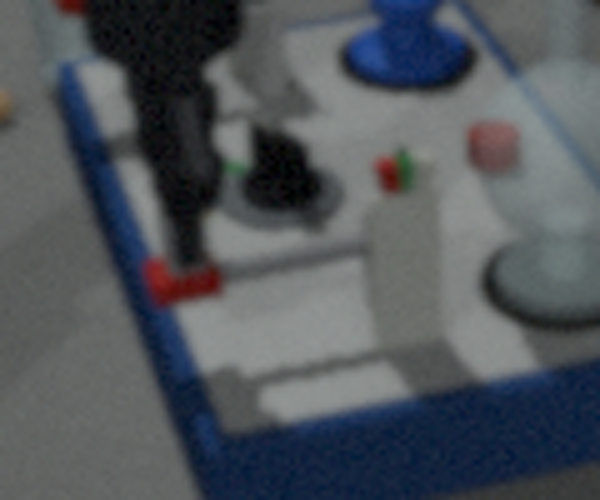

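The side picture shows the closed fingertips on the middle of the right pad, around (185,275). The pointer is at the green band near (405,168). The force is 6 N and the fingertips are 57 mm above the console's top, both matching mid-green. Handing in.

```bash
python3 - <<'E'
from h import *
bot.sleep(.5); o=bot.observe(); print(o["clock"],o["ee_pos"],o["force"]); print(bot.finish_job())
E
```

```text
17.1333 [459.05857762   9.73850361 131.33120282] [-2.09621766  1.40027248  5.77224596]
the job is handed in; nothing more can be done
None
```

I turned the selector to the green mark and then pressed the right (flask-side) lever to about mid-green, still held at about 6 N when I handed the job in at about 17 s; no verdict was returned.

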